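Take the used-up wire spool off its bayonet spindle

TASK

Take the nearly used-up wire spool up off its post and stand it upright in the empty cardboard bin, setting it down rather than dropping it. Its foot is caught under a cross pin hidden in its bore: lift lightly and turn the spool by its collar until you feel it come free, and do not wrench it. Leave the full spool and everything else on the bench where they are.

Things in the scene. Friction and masses are not known exactly. Their poses are not given: they have to be found in the camera images.
- spool: nearly used-up wire spool: grey plastic, copper wire wound only thinly (49 mm across) on its middle. Origin: centre of its underside, z up along its axis. Height 90 mm, about 0.25 kg. Bottom flange 80 mm across (heights 0-5 mm), narrower top flange 60 mm across (50-55 mm), a plain round collar above. Bore 34 mm wide, open at the top, with a slotted floor at the bottom.
- spool_collar (a point): point on that spool's axis, 78 mm above its underside, amid the collar: a plain ring 46 mm across from 55 to 90 mm, the place to grip from above at any yaw. The floor of the spool's bore, 6 mm thick and flush with its underside, has a round hole 20 mm wide and two slots half a turn apart along this point's x axis, 11 mm wide, reaching 17 mm from the axis.
- stand: fixed stand of the nearly used-up spool: 96 mm square grey foot and steel disc, on which the spool rests 15 mm above the bench; upright steel post 17 mm across in the middle, its top 115 mm above the bench. Origin: centre of the foot's underside, z up.
- stand_pin (a point): middle of the steel cross pin through that post, 30 mm above the bench, 29 mm long, 6 mm thick, deep in the spool's bore. The spool rises 6 mm, then its floor is held under the pin until its slots line up with it within about 0.15 rad (half a turn is the same). The pin's angle differs each time and is hidden; this point's axes are the stand's and do NOT tell it.
- empty_bin: open cardboard bin, 116 mm square outside, 106 mm inside, 50 mm high, floor 5 mm thick, with nothing in it. Origin: centre of its underside. Fixed to the bench.
- lock_bin: the same bin with two padlocks in it; fixed. Origin: centre of its underside.
- full_spool: full spool, same shape, but its copper wire is wound thick, bulging out past the top flange (up to 78 mm across); locked on an identical stand; leave it there. Origin: centre of its underside. About 0.9 kg.
- full_stand: stand of the full spool, same as the other stand.
- padlock: brass padlock lying flat, about 80 x 44 x 22 mm; bystander.
- oil_bottle: white bottle, 48 mm across, 140 mm tall, upright; bystander. Origin: centre of its underside.
- mug: white mug, 80 mm across, 90 mm tall; bystander. Origin: centre of its underside.
- screwdriver: screwdriver lying on the bench, 190 mm long; bystander.
- brush: hand brush lying on the bench, 180 mm long; bystander.
Mind the look-alikes: they are no part of the job. What is shaped like the empty_bin but black, orange or red is not meant.

How it is judged:
By the outcome, as a careful person would: the job done as asked, in the order asked, and still so for the second after the job is handed in, with the robot touching nothing.
It also fails if it takes over 69 s, if anything falls off the work surface, if the arm or the gripper's body presses on something with over 40 N, if the wrist force passes 120 N, or if a joint passes its speed limit or range.

ROBOT

A 7-joint arm with a two-finger parallel gripper is mounted at the origin on the work surface. World frame = base frame: x ahead of the robot, y to its left, z up, the work surface at z = 0. Lengths are in m, angles in rad, forces in N, time in s.
With the tool pointing down it reaches from about 0.4 to 0.85 m from the base axis. Payload 10.4 kg.
Tool frame: the origin (TCP) lies on the mounting face of the last link; the fingertips stand 173 mm ahead of it and the grasp point (between the pads) lies 155 mm ahead of it (manip.tip_extent is the distance from the TCP to the fingertips, in m); z points along the fingers, y is the line along which they close (so a half turn about z gives the same grasp; the last joint's range is limited). The gripper opens to 85 mm and grips with 20 to 120 N. Pads are 22 mm wide; open, the fingers measure 114 mm over their backs; the gripper's body (76 mm by 85 mm) begins 54 mm behind the grasp point. The pads swing forward as they close: fully open they stand 13 mm farther back than shut.
Start: joints at [-1.317, 0.332, -0.065, 1.46, 0.022, 1.35, -0.088], TCP at [0.171, 0.601, 0.405] pointing down, gripper open.
Joint ranges: [-2.6, 2.6], [-0.5, 2.12], [-1.47, 1.34], [0.16, 2.42], [-1.27, 4.41], [0.06, 2.06], [-2.6, 2.6]. Speed limits (rad/s): [2.22, 2.22, 2.79, 2.79, 3.14, 3.14, 3.14].

INTERFACE

Orientations are given as a unit quaternion [x, y, z, w].
In Python, from workcell import manip gives the robot as it stands.
- The arm moves only by the tool move_arm, never from a script. Its argument "plan" is one flat list of numbers, 7 for each row, row after row: the turn, a rotation vector about the tool's x, y, z in rad, then the shift along the tool's x, y, z in m, then the finger opening in m, from 0 to 0.0854. In form: [ax, ay, az, dx, dy, dz, gripper, ax, ay, az, dx, dy, dz, gripper, ...]. A call has 1 to 12 rows; each row is the pose to reach, as a shift and turn from the pose commanded when the call began, along the tool's axes at that moment; what a row does not reach only later rows make up. A row lasts 1/8 s, in which the tool goes at most 62.5 mm and 10.7 degrees, less where a joint would pass 70% of its speed; a pose out of reach is approached as far as the arm can. A call with a gripper value outside its range is refused whole. The fingers move at their own pace and stop on an object; "squeeze" is the grip in N (left out, the last holds). Time passes only in rows, so rows that repeat a pose let the fingers close. It gives the time, the measured TCP pose, the force, the opening and the grip force at its end, in the units of the state.
- manip.get_obs(): the state, without advancing time (a new reading comes with each control period).
- manip.camera(name): name is "scene" or "side" or "wrist"; returns a dict with "color" (480x640x3 uint8, red, green, blue), "fx", "fy", "cx", "cy" (pixels), "dist" ([k1, k2, p1, p2, k3] as OpenCV has them; the pictures are not rectified), "cam_to_world" (4x4, takes a point from camera to world coordinates); the wrist camera has in their place "mount" (4x4, takes a point from camera to tool coordinates, whose origin is the TCP and whose axes are the flange's). Camera axes: x right, y down, z forward; pixel columns grow to the right and rows downward; lengths in m; the calibration is good to about 2 mm. A picture is of the moment at which its call begins: read the wrist's pose just before it. There is no depth.
- manip.hand_in(): hands the job in; it is judged then, once.
Trained networks look in a picture, given as the dict that the camera call returned (one of the last four; its "shot" number tells which), for a name from the list of things; names that differ only in an ending like _2 or _b are one class to them, and where a whole thing is asked for, a point or a joint stands for the part that bears it (a point fixed in the world has none). Each returns a list of dicts, best first, with "conf" (0 to 1); they miss things now and then, are a little off and sometimes report something else, mostly with a low value. They report only what shows in the picture. A call takes as long as a camera call. They do not tell look-alikes from the thing itself.
- manip.look_for(picture, label): "position" ([x, y, z] in m, in the coordinates of the camera as it stood for that picture, good to about 4 mm: the middle of the surface that is visible of it).
- manip.silhouettes(picture, label): "pixels" (480x640 bool, what is visible of it).
- manip.tip_of(picture, label): "position" ([x, y, z] in m, in the coordinates of the camera as it stood for that picture, good to about 4 mm: a listed point, or the origin of a listed thing).
The state is a dict: "clock": time; "joint_pos": joint angles; "joint_velocities": joint speeds; "tau": joint torques, N m; "position": TCP position; "ee_rot": TCP orientation; "ft_force": force on the tool from outside, world axes, zero at the start; "torque": the same for the moment, N m; "grip_width": opening from 0.0 (shut) to 1.0 (fully open); "grasp_force": force on a finger pad.
Only numpy, scipy, OpenCV 4.12 (cv2) and the standard library are available. Lean on these libraries where they do the work, as an engineer would, in place of code of your own. Each camera call takes 0.05 s, during which the arm holds its last target. There are 200 camera calls.

## Working session

There is one attempt and no reset: what is moved stays moved. The work goes in short steps, Python scripts to look and compute and a tool call to move; the robot and the scene stay as the last step left them, time stands still between calls to the robot, and variables do not carry over. Pictures are saved under pics/ and viewed, at most 10 in all, crops included, and the job is handed in when it is done.

Besides the shell and the picture viewer there is one more tool, called after "Emit:" by a JSON object that holds its "method" and its "body". move_arm: Moves the arm, as the interface text tells. Its arguments: {"type":"object","properties":{"plan":{"type":"array","items":{"type":"number"}},"squeeze":{"type":"number"}},"required":["plan"]}

```bash
mkdir -p pics; cat > h.py <<'E'
import numpy as np, cv2
from workcell import manip
from scipy.spatial.transform import Rotation as R
def T(o):
    M=np.eye(4); M[:3,:3]=R.from_quat(o["ee_rot"]).as_matrix(); M[:3,3]=o["position"]; return M
def shot(name):
    o=manip.get_obs(); p=manip.camera(name)
    p["M"]=np.array(p["cam_to_world"]) if "cam_to_world" in p else T(o)@np.array(p["mount"])
    return p
def w(p,x): return (p["M"]@np.r_[x,1])[:3]
def pix(p,X):
    c=np.linalg.inv(p["M"])@np.r_[X,1]
    K=np.array([[p["fx"],0,p["cx"]],[0,p["fy"],p["cy"]],[0,0,1]])
    return cv2.projectPoints(c[None,:3],np.zeros(3),np.zeros(3),K,np.array(p["dist"]))[0].ravel()
def save(p,n): cv2.imwrite("pics/"+n,p["color"][:,:,::-1])
E
python3 - <<'E'
from h import *
np.set_printoptions(precision=3,suppress=True)
for c in ["scene","side"]:
    p=shot(c); save(p,c+"0.png"); print(c,p["M"][:3,3])
    for l in ["spool","spool_collar","stand","empty_bin","full_spool"]:
        for d in manip.tip_of(p,l)[:4]:
            X=w(p,d["position"]); print(l,round(d["conf"],2),X,pix(p,X).round())
o=manip.get_obs();print(o)
E
```

```text
scene [1.456 0.257 1.164]
spool_collar 0.62 [ 0.55  -0.013  0.091] [299. 267.]
stand 0.63 [ 0.55  -0.017  0.001] [299. 290.]
empty_bin 0.87 [0.225 0.417 0.   ] [476. 235.]
empty_bin 0.83 [ 0.51   0.199 -0.002] [383. 296.]
empty_bin 0.7 [0.337 0.245 0.005] [411. 250.]
empty_bin 0.6 [ 0.35  -0.028  0.002] [314. 235.]
full_spool 0.59 [ 0.445 -0.221  0.016] [238. 242.]
side [-0.056 -0.837  0.792]
spool 0.89 [ 0.549 -0.015  0.014] [338. 252.]
spool_collar 0.94 [ 0.554 -0.01   0.096] [339. 223.]
stand 0.82 [ 0.552 -0.01  -0.001] [337. 255.]
empty_bin 0.97 [0.224 0.423 0.003] [149. 215.]
empty_bin 0.63 [0.51  0.201 0.007] [279. 218.]
empty_bin 0.63 [ 0.352 -0.029 -0.   ] [270. 289.]
empty_bin 0.62 [ 0.339  0.245 -0.001] [214. 234.]
full_spool 0.56 [ 0.447 -0.22   0.017] [355. 317.]
{'clock': 0.6, 'joint_pos': array([-1.317,  0.332, -0.065,  1.46 ,  0.022,  1.35 , -0.088]), 'joint_velocities': array([ 0.   , -0.   , -0.001, -0.001,  0.   , -0.   ,  0.   ]), 'tau': array([ -0.001, -62.495,   0.049, -39.168,   0.016,   0.002,  -0.   ]), 'position': array([0.171, 0.601, 0.405]), 'ee_rot': array([0.138, 0.99 , 0.   , 0.   ]), 'ft_force': array([-0.845,  0.026,  0.393]), 'torque': array([-0.009, -0.001, -0.021]), 'grasp_force': 0.0, 'grip_width': 1.0011489352160727}
```

View pics/scene0.png

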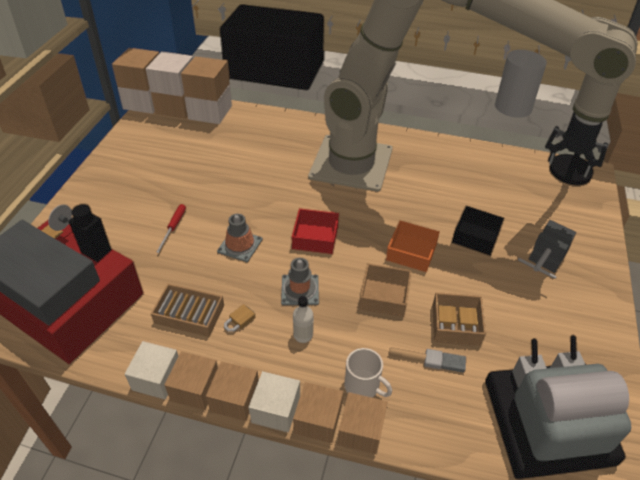

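View pics/side0.png

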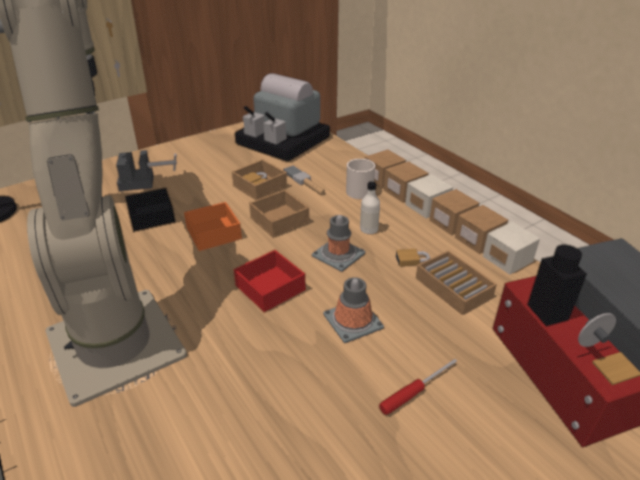

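Both spool candidates are visible. In the scene picture they are at (299,275) and (238,235); in the side picture they are at (339,235), thin wire, and (353,305), bulging wire. The bins are cardboard empty at scene (385,290), cardboard with padlocks at (458,318), and red, orange and black ones at (316,231), (414,246) and (478,230). I'll take the spool at (0.55,-0.013) and the bin at (0.51,0.20), and check the choice in a close crop.

```bash
python3 - <<'E'
from h import *
np.set_printoptions(precision=3,suppress=True)
p=shot("side"); c=p["color"][150:350,230:430,::-1]; cv2.imwrite("pics/crop.png",cv2.resize(c,(600,600),interpolation=cv2.INTER_CUBIC))
for l in ["oil_bottle","mug","lock_bin","padlock"]:
    for d in manip.tip_of(p,l)[:3]: print(l,round(d["conf"],2),w(p,d["position"]))
o=manip.get_obs(); M=T(o); print(M)
tgt=np.array([0.552,-0.013,0.40]); print(M[:3,:3].T@(tgt-M[:3,3]))
m=np.array(manip.camera("wrist")["mount"]); print(m)
E
```

```text
oil_bottle 0.58 [0.686 0.032 0.003]
oil_bottle 0.26 [0.511 0.202 0.005]
oil_bottle 0.2 [ 0.446 -0.422  0.002]
mug 0.63 [0.782 0.2   0.004]
lock_bin 0.59 [0.552 0.394 0.005]
padlock 0.66 [ 0.691 -0.131 -0.001]
padlock 0.44 [ 0.553 -0.013  0.032]
padlock 0.32 [ 0.548 -0.01   0.001]
[[-0.962  0.273  0.     0.171]
 [ 0.273  0.962  0.     0.601]
 [-0.     0.    -1.     0.405]
 [ 0.     0.     0.     1.   ]]
[-0.535 -0.487  0.005]
[[-0.    -0.963 -0.271  0.069]
 [ 1.     0.    -0.001 -0.   ]
 [ 0.001 -0.271  0.963  0.031]
 [ 0.     0.     0.     1.   ]]
```

View pics/crop.png

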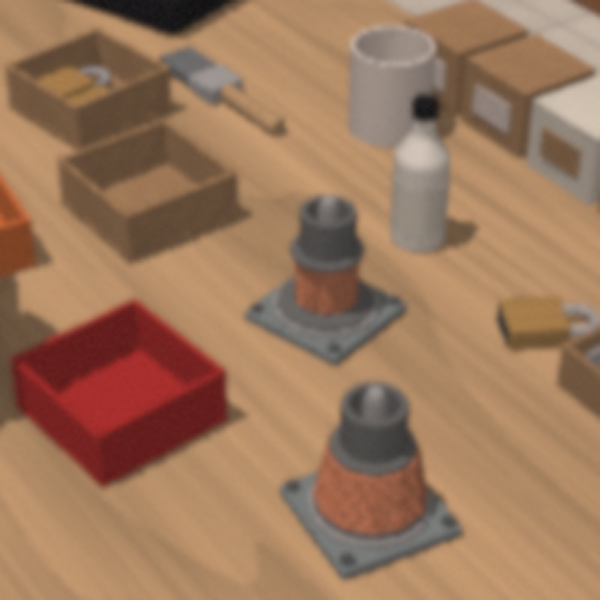

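The crop confirms it. The spool at crop (328,260) shows thin wire, so it is the target. The one at (375,460) bulges, so it is the full spool. The cardboard bin at (150,190) is empty, and (90,90) holds the padlocks. Next I move above the target spool.

Emit:
{"method": "move_arm", "body": {"plan": [0, 0, 0, -0.045, -0.04, 0, 0.085, 0, 0, 0, -0.09, -0.08, 0, 0.085, 0, 0, 0, -0.135, -0.12, 0, 0.085, 0, 0, 0, -0.18, -0.165, 0, 0.085, 0, 0, 0, -0.225, -0.205, 0, 0.085, 0, 0, 0, -0.27, -0.245, 0, 0.085, 0, 0, 0, -0.315, -0.285, 0, 0.085, 0, 0, 0, -0.36, -0.33, 0, 0.085, 0, 0, 0, -0.405, -0.37, 0, 0.085, 0, 0, 0, -0.45, -0.41, 0, 0.085, 0, 0, 0, -0.495, -0.45, 0, 0.085, 0, 0, 0, -0.535, -0.487, 0, 0.085]}}

```text
clock: 2.4
position: [0.5531, -0.0154, 0.4051]
ee_rot: [0.138, 0.99, 0.0, 0.0]
ft_force: [0.1, 0.8, -0.0]
grip_width: 0.995
grasp_force: 0.0
```

Emit:
{"method": "move_arm", "body": {"plan": [0, 0, 0, 0, 0, 0, 0.085, 0, 0, 0, 0, 0, 0, 0.085]}}

```text
clock: 2.65
position: [0.5523, -0.0131, 0.4045]
ee_rot: [0.138, 0.99, 0.0, -0.0]
ft_force: [-0.2, 0.9, -0.5]
grip_width: 0.997
grasp_force: 0.0
```

```bash
python3 - <<'E'
from h import *
np.set_printoptions(precision=3,suppress=True)
o=manip.get_obs(); print(o["clock"],o["joint_pos"],o["position"],o["ee_rot"],o["ft_force"])
p=shot("wrist"); save(p,"w1.png")
for l in ["spool","spool_collar","stand","stand_pin"]:
    for d in manip.tip_of(p,l)[:2]: print(l,round(d["conf"],2),w(p,d["position"]))
p=shot("wrist")
M=T(manip.get_obs())
for X in [[.552,-.013,.093],[.552,-.013,.115]]: print(M[:3,:3].T@(np.array(X)-M[:3,3]))
E
```

```text
2.65 [-0.548  0.179  0.556  1.683 -0.098  1.308  1.32 ] [ 0.552 -0.013  0.405] [ 0.138  0.99   0.    -0.   ] [-0.169  0.934 -0.515]
spool 0.91 [ 0.553 -0.017  0.012]
spool_collar 0.66 [ 0.553 -0.015  0.089]
spool_collar 0.52 [ 0.683 -0.137  0.001]
stand 0.53 [ 0.553 -0.017  0.028]
stand 0.45 [ 0.686 -0.137  0.001]
stand_pin 0.68 [ 0.553 -0.015  0.03 ]
[ 0.    -0.001  0.312]
[ 0.    -0.001  0.29 ]
```

View pics/w1.png

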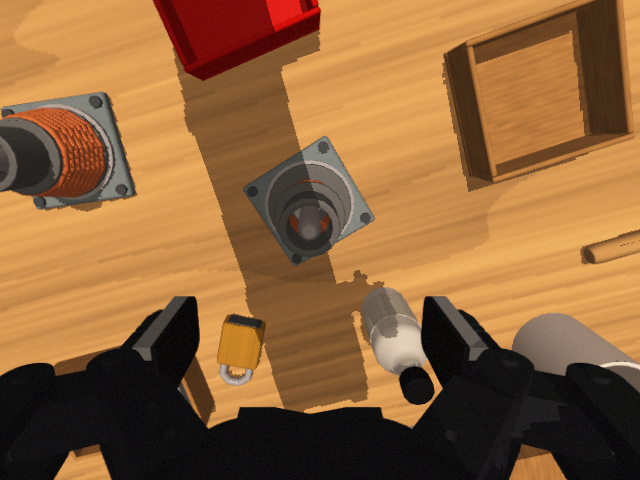

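The wrist view shows the spool collar at (309,232), centred below the gripper as intended. The bin at (540,90) is empty, and the bottle at (400,340) stands clear. I descend and grip.

Emit:
{"method": "move_arm", "body": {"plan": [0, 0, 0, -0.001, -0.002, 0.04, 0.085, 0, 0, 0, -0.001, -0.002, 0.08, 0.085, 0, 0, 0, -0.001, -0.002, 0.115, 0.085, 0, 0, 0, -0.001, -0.002, 0.14, 0.085, 0, 0, 0, -0.001, -0.002, 0.153, 0.085, 0, 0, 0, -0.001, -0.002, 0.153, 0.085, 0, 0, 0, -0.001, -0.002, 0.153, 0.035, 0, 0, 0, -0.001, -0.002, 0.153, 0.035, 0, 0, 0, -0.001, -0.002, 0.153, 0.035, 0, 0, 0, -0.001, -0.002, 0.153, 0.035, 0, 0, 0, -0.001, -0.002, 0.153, 0.035, 0, 0, 0, -0.001, -0.002, 0.153, 0.035], "squeeze": 35}}

```text
clock: 4.45
position: [0.5532, -0.0156, 0.2527]
ee_rot: [0.138, 0.99, 0.0, 0.001]
ft_force: [-0.9, 0.7, 6.8]
grip_width: 0.52
grasp_force: 34.8
```

```bash
python3 - <<'E'
from h import *
np.set_printoptions(precision=4,suppress=True)
o=manip.get_obs(); [print(k,o[k]) for k in o if k not in("tau","joint_velocities")]
E
```

```text
clock 4.45
joint_pos [-0.5011  0.3401  0.527   1.8488 -0.2008  1.0037  1.4034]
position [ 0.5532 -0.0156  0.2527]
ee_rot [0.1379 0.9904 0.0004 0.0008]
ft_force [-0.9155  0.6538  6.8111]
torque [-0.074   0.3108 -0.024 ]
grasp_force 34.83801892027259
grip_width 0.5203663819987265
```

The collar is gripped. Now a light lift, in small steps.

Emit:
{"method": "move_arm", "body": {"plan": [0, 0, 0, 0, 0, -0.002, 0.035, 0, 0, 0, 0, 0, -0.004, 0.035, 0, 0, 0, 0, 0, -0.004, 0.035]}}

```text
clock: 4.82
position: [0.5527, -0.0156, 0.2556]
ee_rot: [0.138, 0.99, 0.0, -0.0]
ft_force: [-0.2, -0.2, -2.3]
grip_width: 0.521
grasp_force: 36.1
```

Emit:
{"method": "move_arm", "body": {"plan": [0, 0, 0, 0, 0, -0.002, 0.035, 0, 0, 0, 0, 0, -0.002, 0.035]}}

```text
clock: 5.08
position: [0.5528, -0.0157, 0.2578]
ee_rot: [0.138, 0.99, 0.0, 0.0]
ft_force: [-0.2, 0.6, -3.3]
grip_width: 0.524
grasp_force: 36.1
```

Emit:
{"method": "move_arm", "body": {"plan": [0, 0, 0, 0, 0, -0.001, 0.035, 0, 0, 0, 0, 0, -0.001, 0.035]}}

```text
clock: 5.32
position: [0.5527, -0.0156, 0.2586]
ee_rot: [0.138, 0.99, 0.0, -0.0]
ft_force: [-0.6, 0.1, -3.7]
grip_width: 0.521
grasp_force: 37.0
```

Emit:
{"method": "move_arm", "body": {"plan": [0, 0, 0, 0, 0, -0.001, 0.035, 0, 0, 0, 0, 0, -0.001, 0.035]}}

```text
clock: 5.58
position: [0.5525, -0.0154, 0.2589]
ee_rot: [0.138, 0.99, -0.0, -0.001]
ft_force: [3.9, 0.9, -15.4]
grip_width: 0.523
grasp_force: 38.5
```

Emit:
{"method": "move_arm", "body": {"plan": [0, 0, 0, 0, 0, -0.001, 0.035, 0, 0, 0, 0, 0, -0.001, 0.035]}}

```text
clock: 5.82
position: [0.5522, -0.0153, 0.2591]
ee_rot: [0.138, 0.99, -0.0, -0.001]
ft_force: [5.1, 1.7, -26.1]
grip_width: 0.516
grasp_force: 40.6
```

It touches the pin, at about 12 N/mm. I ease back to a light lift and start turning.

Emit:
{"method": "move_arm", "body": {"plan": [0, 0, 0, 0, 0, 0.0012, 0.035, 0, 0, 0.07, 0, 0, 0.0012, 0.035, 0, 0, 0.14, 0, 0, 0.0012, 0.035, 0, 0, 0.14, 0, 0, 0.0012, 0.035]}}

```text
clock: 6.32
position: [0.5524, -0.0155, 0.259]
ee_rot: [0.207, 0.978, -0.0, -0.001]
ft_force: [1.7, 0.8, -18.4]
grip_width: 0.52
grasp_force: 41.3
```

```bash
python3 - <<'E'
from h import *
np.set_printoptions(precision=4,suppress=True)
o=manip.get_obs(); print(o["joint_pos"],o["torque"],o["ft_force"])
E
```

```text
[-0.5248  0.3345  0.5542  1.8457 -0.2043  1.0194  1.2672] [ 0.2643 -0.3637 -0.0667] [  1.7446   0.8361 -18.3834]
```

Emit:
{"method": "move_arm", "body": {"plan": [0, 0, 0.07, 0, 0, 0.0006, 0.035, 0, 0, 0.14, 0, 0, 0.0006, 0.035, 0, 0, 0.14, 0, 0, 0.0006, 0.035]}}

```text
clock: 6.7
position: [0.5525, -0.0156, 0.2589]
ee_rot: [0.274, 0.962, -0.0, -0.0]
ft_force: [0.3, 0.7, -13.0]
grip_width: 0.518
grasp_force: 41.7
```

Emit:
{"method": "move_arm", "body": {"plan": [0, 0, 0.07, 0, 0, 0, 0.035, 0, 0, 0.14, 0, 0, 0, 0.035, 0, 0, 0.14, 0, 0, 0, 0.035]}}

```text
clock: 7.08
position: [0.5526, -0.0156, 0.2589]
ee_rot: [0.34, 0.94, -0.0, -0.0]
ft_force: [-1.1, 0.7, -12.9]
grip_width: 0.517
grasp_force: 41.8
```

Emit:
{"method": "move_arm", "body": {"plan": [0, 0, 0.07, 0, 0, 0, 0.035, 0, 0, 0.14, 0, 0, 0, 0.035, 0, 0, 0.14, 0, 0, 0, 0.035]}}

```text
clock: 7.45
position: [0.5526, -0.0157, 0.2589]
ee_rot: [0.405, 0.914, -0.0, -0.0]
ft_force: [-0.8, -0.3, -13.3]
grip_width: 0.522
grasp_force: 41.8
```

Emit:
{"method": "move_arm", "body": {"plan": [0, 0, 0.07, 0, 0, 0, 0.035, 0, 0, 0.14, 0, 0, 0, 0.035, 0, 0, 0.14, 0, 0, 0, 0.035]}}

```text
clock: 7.82
position: [0.5527, -0.0156, 0.2589]
ee_rot: [0.468, 0.884, -0.0, -0.0]
ft_force: [-2.3, -0.1, -13.7]
grip_width: 0.517
grasp_force: 41.8
```

Emit:
{"method": "move_arm", "body": {"plan": [0, 0, 0.07, 0, 0, 0, 0.035, 0, 0, 0.14, 0, 0, 0, 0.035, 0, 0, 0.14, 0, 0, 0, 0.035]}}

```text
clock: 8.2
position: [0.5527, -0.0156, 0.2589]
ee_rot: [0.528, 0.849, 0.0, -0.0]
ft_force: [-0.8, 1.1, -13.7]
grip_width: 0.517
grasp_force: 41.8
```

```bash
python3 - <<'E'
from h import *
np.set_printoptions(precision=4,suppress=True)
o=manip.get_obs(); print(o["joint_pos"],o["torque"],o["ft_force"])
E
```

```text
[-0.6277  0.3585  0.6822  1.8502 -0.2621  1.0239  0.6185] [ 0.0632  0.326  -0.0231] [ -0.7825   1.0635 -13.7167]
```

Torque is still small, so I keep turning.

Emit:
{"method": "move_arm", "body": {"plan": [0, 0, 0.07, 0, 0, 0, 0.035, 0, 0, 0.14, 0, 0, 0, 0.035, 0, 0, 0.14, 0, 0, 0, 0.035]}}

```text
clock: 8.57
position: [0.5528, -0.0156, 0.259]
ee_rot: [0.586, 0.81, 0.0, 0.0]
ft_force: [-1.1, 0.8, -13.0]
grip_width: 0.514
grasp_force: 41.8
```

Emit:
{"method": "move_arm", "body": {"plan": [0, 0, 0.07, 0, 0, 0, 0.035, 0, 0, 0.14, 0, 0, 0, 0.035, 0, 0, 0.14, 0, 0, 0, 0.035]}}

```text
clock: 8.95
position: [0.5528, -0.0157, 0.2589]
ee_rot: [0.642, 0.767, 0.0, 0.0]
ft_force: [-0.2, -0.3, -14.0]
grip_width: 0.518
grasp_force: 41.8
```

Emit:
{"method": "move_arm", "body": {"plan": [0, 0, 0.07, 0, 0, 0, 0.035, 0, 0, 0.14, 0, 0, 0, 0.035, 0, 0, 0.14, 0, 0, 0, 0.035]}}

```text
clock: 9.32
position: [0.5528, -0.0157, 0.259]
ee_rot: [0.694, 0.72, 0.0, 0.0]
ft_force: [-0.9, 0.8, -12.1]
grip_width: 0.519
grasp_force: 41.9
```

Emit:
{"method": "move_arm", "body": {"plan": [0, 0, 0.07, 0, 0, 0, 0.035, 0, 0, 0.14, 0, 0, 0, 0.035, 0, 0, 0.14, 0, 0, 0, 0.035]}}

```text
clock: 9.7
position: [0.5528, -0.0158, 0.259]
ee_rot: [0.742, 0.67, 0.0, 0.0]
ft_force: [-0.6, -1.4, -11.1]
grip_width: 0.52
grasp_force: 42.0
```

Emit:
{"method": "move_arm", "body": {"plan": [0, 0, 0.07, 0, 0, 0, 0.035, 0, 0, 0.14, 0, 0, 0, 0.035, 0, 0, 0.14, 0, 0, 0, 0.035]}}

```text
clock: 10.07
position: [0.5528, -0.0158, 0.2591]
ee_rot: [0.787, 0.616, -0.0, 0.0]
ft_force: [-2.5, -1.1, -9.3]
grip_width: 0.518
grasp_force: 42.3
```

Emit:
{"method": "move_arm", "body": {"plan": [0, 0, 0.07, 0, 0, 0, 0.035, 0, 0, 0.14, 0, 0, 0, 0.035, 0, 0, 0.14, 0, 0, 0, 0.035]}}

```text
clock: 10.45
position: [0.5531, -0.0156, 0.2593]
ee_rot: [0.829, 0.56, 0.0, 0.0]
ft_force: [-1.0, -0.2, -6.5]
grip_width: 0.52
grasp_force: 42.5
```

Emit:
{"method": "move_arm", "body": {"plan": [0, 0, 0, 0, 0, -0.0006, 0.035, 0, 0, 0, 0, 0, -0.0006, 0.035]}}

```text
clock: 10.7
position: [0.5529, -0.0156, 0.2597]
ee_rot: [0.829, 0.559, 0.0, 0.0]
ft_force: [-0.9, -1.4, -7.1]
grip_width: 0.523
grasp_force: 42.3
```

```bash
python3 - <<'E'
from h import *
np.set_printoptions(precision=4,suppress=True)
o=manip.get_obs(); print(o["joint_pos"],o["torque"],o["ft_force"],o["position"],o["clock"])
E
```

```text
[-0.7592  0.4049  0.8535  1.855  -0.3519  1.0393 -0.1482] [-0.2068  0.1539 -0.0014] [-0.8551 -1.3969 -7.0852] [ 0.5529 -0.0156  0.2597] 10.7
```

Emit:
{"method": "move_arm", "body": {"plan": [0, 0, 0, 0, 0, -0.0007, 0.035, 0, 0, 0, 0, 0, -0.0007, 0.035]}}

```text
clock: 10.95
position: [0.5531, -0.0154, 0.2607]
ee_rot: [0.829, 0.559, 0.001, -0.0]
ft_force: [-1.3, 2.4, -3.3]
grip_width: 0.518
grasp_force: 42.7
```

The force has fallen to the spool's weight while it rose, so it seems free. I lift a little further to test.

Emit:
{"method": "move_arm", "body": {"plan": [0, 0, 0, 0, 0, -0.001, 0.035, 0, 0, 0, 0, 0, -0.002, 0.035, 0, 0, 0, 0, 0, -0.002, 0.035]}}

```text
clock: 11.32
position: [0.5529, -0.0155, 0.2624]
ee_rot: [0.83, 0.558, 0.0, -0.0]
ft_force: [-0.6, 1.6, -3.1]
grip_width: 0.515
grasp_force: 42.7
```

Emit:
{"method": "move_arm", "body": {"plan": [0, 0, 0, 0, 0, -0.002, 0.035, 0, 0, 0, 0, 0, -0.004, 0.035, 0, 0, 0, 0, 0, -0.004, 0.035]}}

```text
clock: 11.7
position: [0.5528, -0.0156, 0.2664]
ee_rot: [0.83, 0.558, 0.0, -0.0]
ft_force: [-1.4, 2.1, -2.3]
grip_width: 0.518
grasp_force: 42.8
```

Emit:
{"method": "move_arm", "body": {"plan": [0, 0, 0, 0, 0, -0.005, 0.035, 0, 0, 0, 0, 0, -0.01, 0.035, 0, 0, 0, 0, 0, -0.015, 0.035, 0, 0, 0, 0, 0, -0.02, 0.035, 0, 0, 0, 0, 0, -0.02, 0.035]}}

```text
clock: 12.32
position: [0.5529, -0.0158, 0.2867]
ee_rot: [0.83, 0.558, 0.0, 0.0]
ft_force: [-0.4, 0.5, -3.7]
grip_width: 0.518
grasp_force: 42.8
```

Emit:
{"method": "move_arm", "body": {"plan": [0, 0, 0, 0, 0, -0.01, 0.035, 0, 0, 0, 0, 0, -0.025, 0.035, 0, 0, 0, 0, 0, -0.04, 0.035, 0, 0, 0, 0, 0, -0.055, 0.035, 0, 0, 0, 0, 0, -0.07, 0.035, 0, 0, 0, 0, 0, -0.085, 0.035, 0, 0, 0, 0, 0, -0.1, 0.035, 0, 0, 0, 0, 0, -0.1, 0.035]}}

```text
clock: 13.32
position: [0.5531, -0.0157, 0.3874]
ee_rot: [0.83, 0.558, 0.001, 0.0]
ft_force: [0.6, 0.1, -3.0]
grip_width: 0.518
grasp_force: 42.9
```

```bash
python3 - <<'E'
from h import *
np.set_printoptions(precision=3,suppress=True)
o=manip.get_obs(); print(o["joint_pos"],o["ft_force"],o["position"],o["clock"])
for c in ["side","scene","wrist"]:
    p=shot(c); save(p,c+"2.png")
    for l in ["spool","spool_collar","empty_bin"]:
        for d in manip.tip_of(p,l)[:3]: print(c,l,round(d["conf"],2),w(p,d["position"]))
M=T(o); print(M)
E
```

```text
[-0.85   0.248  0.934  1.719 -0.208  1.278 -0.256] [ 0.633  0.134 -3.046] [ 0.553 -0.016  0.387] 13.325
side spool 0.87 [ 0.554 -0.016  0.151]
side spool_collar 0.56 [ 0.555 -0.013  0.231]
side empty_bin 0.88 [0.508 0.2   0.003]
side empty_bin 0.84 [0.226 0.419 0.002]
side empty_bin 0.55 [0.341 0.243 0.001]
scene spool 0.18 [ 0.554  0.392 -0.004]
scene spool_collar 0.73 [ 0.552 -0.014  0.223]
scene spool_collar 0.63 [ 0.682 -0.131  0.002]
scene empty_bin 0.89 [0.508 0.197 0.   ]
scene empty_bin 0.75 [ 0.225  0.416 -0.001]
scene empty_bin 0.71 [ 0.352 -0.029  0.002]
wrist spool 0.91 [ 0.554 -0.018  0.144]
wrist spool 0.29 [ 0.551 -0.015  0.223]
wrist spool_collar 0.67 [ 0.553 -0.016  0.222]
wrist empty_bin 0.95 [ 0.353 -0.029  0.005]
[[ 0.376  0.926  0.002  0.553]
 [ 0.926 -0.376  0.001 -0.016]
 [ 0.001  0.002 -1.     0.387]
 [ 0.     0.     0.     1.   ]]
```

View pics/side2.png

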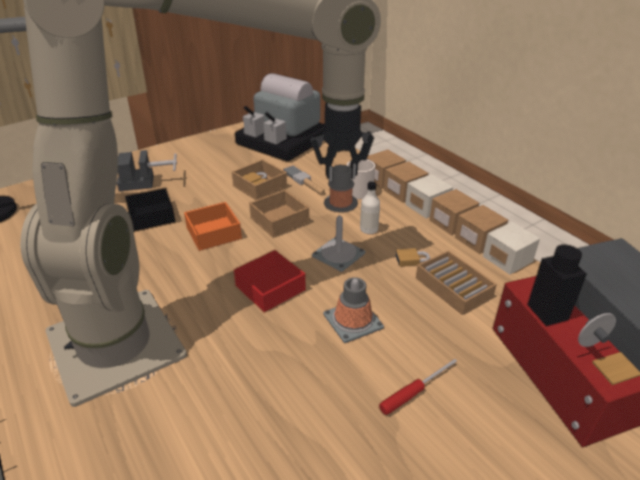

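The spool hangs free and upright at (341,190), clear of the bare post at (339,240). I carry it over the bin at (280,213).

Emit:
{"method": "move_arm", "body": {"plan": [0, 0, 0, 0.02, -0.013, 0, 0.035, 0, 0, 0, 0.05, -0.033, 0, 0.035, 0, 0, 0, 0.08, -0.053, 0, 0.035, 0, 0, 0, 0.11, -0.073, 0, 0.035, 0, 0, 0, 0.14, -0.093, 0, 0.035, 0, 0, 0, 0.165, -0.109, 0, 0.035, 0, 0, 0, 0.183, -0.121, 0, 0.035, 0, 0, 0, 0.183, -0.121, 0.02, 0.035, 0, 0, 0, 0.183, -0.121, 0.04, 0.035, 0, 0, 0, 0.183, -0.121, 0.06, 0.035, 0, 0, 0, 0.183, -0.121, 0.06, 0.035, 0, 0, 0, 0.183, -0.121, 0.06, 0.035]}}

```text
clock: 15.42
position: [0.5099, 0.1993, 0.327]
ee_rot: [0.83, 0.558, 0.0, 0.0]
ft_force: [0.3, -0.1, -2.1]
grip_width: 0.518
grasp_force: 42.8
```

```bash
python3 - <<'E'
from h import *
np.set_printoptions(precision=3,suppress=True)
o=manip.get_obs(); print(o["ft_force"],o["position"],o["clock"])
for c in ["side","scene","wrist"]:
    p=shot(c); save(p,c+"3.png")
    for l in ["spool","empty_bin"]:
        for d in manip.tip_of(p,l)[:2]: print(c,l,round(d["conf"],2),w(p,d["position"]))
E
```

```text
[ 0.298 -0.074 -2.121] [0.51  0.199 0.327] 15.425
side spool 0.66 [0.512 0.203 0.17 ]
side spool 0.59 [0.508 0.2   0.085]
side empty_bin 0.85 [0.51  0.2   0.003]
side empty_bin 0.79 [ 0.351 -0.029 -0.002]
scene spool 0.82 [0.509 0.2   0.089]
scene empty_bin 0.75 [0.334 0.245 0.003]
scene empty_bin 0.67 [ 0.352 -0.027  0.005]
wrist spool 0.96 [0.512 0.197 0.087]
wrist spool 0.31 [0.508 0.201 0.163]
```

View pics/wrist3.png

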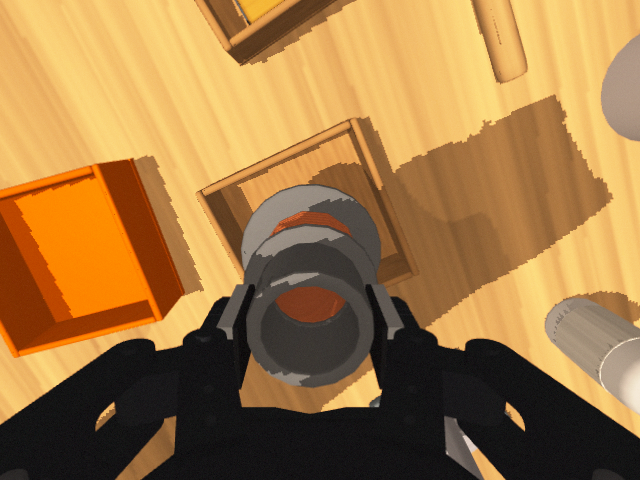

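The spool sits centred over the bin, whose rim runs from (200,190) to (415,270). I lower it most of the way, then go gently.

Emit:
{"method": "move_arm", "body": {"plan": [0, 0, 0, 0, 0, 0.015, 0.035, 0, 0, 0, 0, 0, 0.035, 0.035, 0, 0, 0, 0, 0, 0.05, 0.035, 0, 0, 0, 0, 0, 0.065, 0.035, 0, 0, 0, 0, 0, 0.075, 0.035, 0, 0, 0, 0, 0, 0.08, 0.035, 0, 0, 0, 0, 0, 0.08, 0.035]}}

```text
clock: 16.75
position: [0.5096, 0.1994, 0.2461]
ee_rot: [0.83, 0.558, -0.0, 0.0]
ft_force: [0.3, 0.7, -2.7]
grip_width: 0.517
grasp_force: 42.8
```

Emit:
{"method": "move_arm", "body": {"plan": [0, 0, 0, 0, 0, 0.001, 0.035, 0, 0, 0, 0, 0, 0.002, 0.035, 0, 0, 0, 0, 0, 0.002, 0.035]}}

```text
clock: 17.12
position: [0.5096, 0.1995, 0.2443]
ee_rot: [0.83, 0.558, 0.0, -0.0]
ft_force: [0.4, -0.2, -2.3]
grip_width: 0.516
grasp_force: 42.8
```

Emit:
{"method": "move_arm", "body": {"plan": [0, 0, 0, 0, 0, 0.001, 0.035, 0, 0, 0, 0, 0, 0.001, 0.035]}}

```text
clock: 17.38
position: [0.5095, 0.1995, 0.2432]
ee_rot: [0.83, 0.558, -0.0, -0.0]
ft_force: [0.3, 0.8, -2.9]
grip_width: 0.521
grasp_force: 42.8
```

Emit:
{"method": "move_arm", "body": {"plan": [0, 0, 0, 0, 0, 0.001, 0.035, 0, 0, 0, 0, 0, 0.001, 0.035]}}

```text
clock: 17.62
position: [0.5098, 0.1995, 0.2427]
ee_rot: [0.83, 0.558, 0.0, -0.0]
ft_force: [-1.6, -0.6, 5.3]
grip_width: 0.521
grasp_force: 43.4
```

Emit:
{"method": "move_arm", "body": {"plan": [0, 0, 0, 0, 0, 0.0007, 0.035, 0, 0, 0, 0, 0, 0.0007, 0.035]}}

```text
clock: 17.88
position: [0.51, 0.1994, 0.2426]
ee_rot: [0.83, 0.558, 0.001, -0.0]
ft_force: [-3.1, -2.4, 12.7]
grip_width: 0.52
grasp_force: 44.3
```

The spool has touched the bin floor. I ease off, open the fingers and retreat.

Emit:
{"method": "move_arm", "body": {"plan": [0, 0, 0, 0, 0, -0.0008, 0.035, 0, 0, 0, 0, 0, -0.0008, 0.05, 0, 0, 0, 0, 0, -0.0008, 0.06, 0, 0, 0, 0, 0, -0.0008, 0.075, 0, 0, 0, 0, 0, -0.0008, 0.08, 0, 0, 0, 0, 0, -0.0008, 0.08], "squeeze": 20}}

```text
clock: 18.62
position: [0.5096, 0.1995, 0.2423]
ee_rot: [0.83, 0.558, 0.0, -0.0]
ft_force: [-0.1, -0.2, 0.3]
grip_width: 0.939
grasp_force: 0.0
```

Emit:
{"method": "move_arm", "body": {"plan": [0, 0, 0, 0, 0, -0.01, 0.08, 0, 0, 0, 0, 0, -0.03, 0.08, 0, 0, 0, 0, 0, -0.06, 0.08, 0, 0, 0, 0, 0, -0.09, 0.08, 0, 0, 0, 0, 0, -0.12, 0.08, 0, 0, 0, 0, 0, -0.15, 0.08, 0, 0, 0, 0, 0, -0.15, 0.08, 0, 0, 0, 0, 0, -0.15, 0.08]}}

```text
clock: 19.62
position: [0.5094, 0.1993, 0.3927]
ee_rot: [0.83, 0.558, 0.0, -0.0]
ft_force: [-0.2, 1.2, -0.9]
grip_width: 0.938
grasp_force: 0.0
```

```bash
python3 - <<'E'
from h import *
np.set_printoptions(precision=3,suppress=True)
o=manip.get_obs(); print(o["ft_force"],o["position"],o["clock"])
for c in ["scene","side"]:
    p=shot(c); save(p,c+"4.png")
    for l in ["spool","spool_collar","full_spool"]:
        for d in manip.tip_of(p,l)[:2]: print(c,l,round(d["conf"],2),w(p,d["position"]))
E
```

```text
[-0.186  1.166 -0.928] [0.509 0.199 0.393] 19.625
scene spool 0.74 [0.512 0.201 0.007]
scene spool 0.48 [0.775 0.198 0.001]
scene spool_collar 0.77 [0.506 0.201 0.081]
scene full_spool 0.91 [ 0.448 -0.218  0.016]
scene full_spool 0.68 [ 0.441 -0.218 -0.   ]
side spool 0.9 [0.508 0.199 0.004]
side spool 0.26 [ 0.553 -0.009  0.033]
side spool_collar 0.69 [0.51  0.202 0.085]
side spool_collar 0.67 [0.781 0.2   0.003]
side full_spool 0.91 [ 0.445 -0.22   0.014]
side full_spool 0.67 [0.778 0.199 0.001]
```

View pics/side4.png

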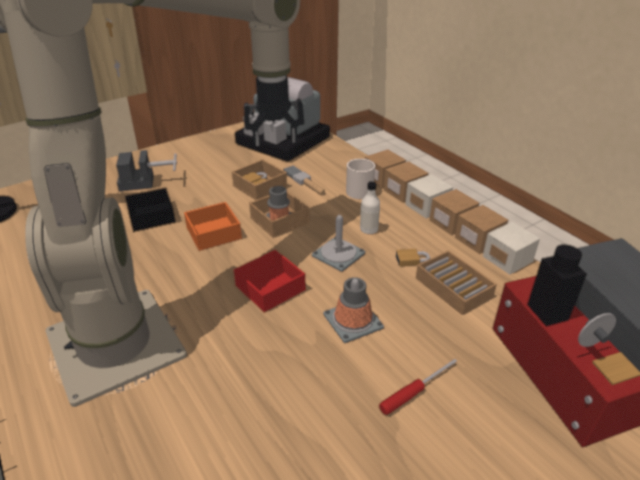

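The spool stands upright in the bin at (279,205), the gripper is clear, and the full spool and the other things are unmoved.

```bash
python3 -c "
from workcell import manip
print(manip.hand_in())"
```

```text
the job is handed in; nothing more can be done
None
```

The nearly used-up spool came off its post with a light lift and turn and now stands upright in the empty cardboard bin, set down gently; nothing else looks moved, and the job was handed in at about 20 s (hand-in returned no verdict).

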